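# Press three stones home in their bezels

### The job

Three green stones still stand proud of the brass bezels on their wooden setting blocks. With the fingertips, gently press each stone down until it is fully home in its bezel: first the round one, then the oval one, then the square one. Do not lift, tip or shove the blocks, and leave the other things on the bench where they lie.

Things in the scene. Friction and masses are not known exactly. Their poses are not given: they have to be found in the camera images.
- round_block: Loose wooden setting block, 84 x 84 x 30 mm, lying flat, about 0.4 kg, with a brass bezel cup in the middle of its top (rim 6 mm above the wood, 36 mm above the bench, wall about 2 mm) that carries the round stone. Origin: centre of its underside, z up.
- round_stone_top (a point): Centre of the flat top of the round green stone; z up, as the block's. Seen from above the stone is a circle 40 mm across, a low dome with a straight edge band below it and a level flat (about 45 % of its width) on top. The top stands 51 mm above the bench when fully proud and 44 mm when home; home, its edge band has sunk to the bezel rim and the dome still stands 8 mm above the rim.
- round_stone (a joint): How far the round stone has been pressed down into its bezel, m: 0 fully proud, 0.007 against the stop (home). It starts between 0 and 0.0015, yields stiffly to about 3 N (friction, no spring) and stays where it is left. At the stop it rests on a springy bedding: pressed on, its top gives up to 3 mm more at about 3.5 N per mm and springs back on release (this value stays at 0.007).
- oval_block: Loose wooden setting block, 84 x 84 x 30 mm, lying flat, about 0.4 kg, with a brass bezel cup in the middle of its top (rim 6 mm above the wood, 36 mm above the bench, wall about 2 mm) that carries the oval stone. Origin: centre of its underside, z up.
- oval_stone_top (a point): Centre of the flat top of the oval green stone; z up, as the block's. Seen from above the stone is an oval 46 mm long (along the block's y) by 28 mm wide (along the block's x), a low dome with a straight edge band below it and a level flat (about 45 % of its width) on top. The top stands 51 mm above the bench when fully proud and 44 mm when home; home, its edge band has sunk to the bezel rim and the dome still stands 8 mm above the rim.
- oval_stone (a joint): How far the oval stone has been pressed down into its bezel, m: 0 fully proud, 0.007 against the stop (home). It starts between 0 and 0.0015, yields stiffly to about 3 N (friction, no spring) and stays where it is left. At the stop it rests on a springy bedding: pressed on, its top gives up to 3 mm more at about 3.5 N per mm and springs back on release (this value stays at 0.007).
- square_block: Loose wooden setting block, 84 x 84 x 30 mm, lying flat, about 0.4 kg, with a brass bezel cup in the middle of its top (rim 6 mm above the wood, 36 mm above the bench, wall about 2 mm) that carries the square stone. Origin: centre of its underside, z up.
- square_stone_top (a point): Centre of the flat top of the square green stone; z up, as the block's. Seen from above the stone is a square of 36 mm with rounded corners, its sides parallel to the block's, a low dome with a straight edge band below it and a level flat (about 45 % of its width) on top. The top stands 51 mm above the bench when fully proud and 44 mm when home; home, its edge band has sunk to the bezel rim and the dome still stands 8 mm above the rim.
- square_stone (a joint): How far the square stone has been pressed down into its bezel, m: 0 fully proud, 0.007 against the stop (home). It starts between 0 and 0.0015, yields stiffly to about 3 N (friction, no spring) and stays where it is left. At the stop it rests on a springy bedding: pressed on, its top gives up to 3 mm more at about 3.5 N per mm and springs back on release (this value stays at 0.007).
- file: Bystander: small flat file lying on the bench, about 190 mm long, light wooden handle to its own -x, about 20 mm high. Origin: on the bench, near the middle of its length, x along it.
- ring: Bystander: plain brass finger ring lying flat, 25 mm across, 7 mm high. Origin: centre of its underside.
- hammer: Bystander: hammer lying beyond the blocks, about 240 mm long, handle to its own -x. Origin: on the bench under the tool.
- jar: Bystander: small amber jar with a metal lid, 48 mm across, 50 mm high, standing upright. Origin: centre of its underside.

How it is judged (in metres and radians):
On the way, in this order (a step that is already met when the one before it is completed fails the run):
1. the round stone is pressed home by the fingers (value of joint round_stone above 0.0055 m and contact force between the fingers and round_block above 0.5 N).
2. the oval stone is pressed home by the fingers (value of joint oval_stone above 0.0055 m and contact force between the fingers and oval_block above 0.5 N).
3. the square stone is pressed home by the fingers (value of joint square_stone above 0.0055 m and contact force between the fingers and square_block above 0.5 N).
At the end, for the whole second after the job is handed in: All three stones are at least 5.5 mm down of 7 mm, pressed home in the order round, oval, square; the blocks lie flat on the bench and at rest, and the file, ring, hammer and jar are within 30 mm of where they started (value of joint each of round_stone, oval_stone, square_stone above 0.0055 m and height (world z) of each of round_block, oval_block, square_block below 0.006 m and angle between each of round_block, oval_block, square_block's own z axis and vertical below 0.1 rad and linear speed of each of round_block, oval_block, square_block below 0.02 m/s and distance of each of file, ring, hammer, jar from where it was at the start of the episode below 0.03 m); the robot touches nothing.
It fails at once if the oval stone is pressed (more than 3.5 mm down) before the round one is home (value of joint oval_stone above 0.0035 m and value of joint round_stone below 0.005 m).
It fails at once if the square stone is pressed (more than 3.5 mm down) before the oval one is home (value of joint square_stone above 0.0035 m and value of joint oval_stone below 0.005 m).
It fails at once if a stone or its block is pressed harder than 20 N (contact force between the fingers and round_block above 20 N or contact force between the fingers and oval_block above 20 N or contact force between the fingers and square_block above 20 N).
It fails at once if a block is lifted, tipped or shoved more than 30 mm (height (world z) of any of round_block, oval_block, square_block above 0.012 m or angle between any of round_block, oval_block, square_block's own z axis and vertical above 0.2 rad or distance of any of round_block, oval_block, square_block from where it was at the start of the episode above 0.03 m).
It fails at once if one of the other things on the bench is moved more than 30 mm (distance of any of file, ring, hammer, jar from where it was at the start of the episode above 0.03 m).
It also fails if it takes over 45 s, if anything falls off the work surface, if the arm or the gripper's body presses on something with over 40 N, if the wrist force passes 120 N, or if a joint passes its speed limit or range.

### The arm

A 6-joint arm with a two-finger parallel gripper is mounted at the origin on the work surface. World frame = base frame: x ahead of the robot, y to its left, z up, the work surface at z = 0. Lengths are in m, angles in degrees, forces in N, time in s.
With the tool pointing down it reaches from about 0.4 to 0.825 m from the base axis. Payload 7 kg.
Tool frame: the origin (TCP) lies on the centre line of the jaws, within the pads' length; the fingertips stand 11 mm ahead of it and the grasp point (between the pads) lies 8 mm behind it; z points along the fingers, y is the line along which they close (so a half turn about z gives the same grasp; the last joint's range is limited). The gripper opens to 88 mm and grips with 3 to 60 N. Pads are 19 mm wide; open, the fingers measure 130 mm over their backs; the gripper's body (78 mm by 193 mm) begins 47 mm behind the grasp point.
Start: joints at [81.079, 20.546, 0.682, 0, -70.136, -16.507], TCP at [0.29, 0.61, 0.238] pointing down, gripper open.
Joint ranges: [-176.03, 176.03], [-82.01, 121.73], [-58.28, 71.71], [-173.87, 95.51], [-174.79, -0.11], [-173.66, 173.66]. Speed limits (degrees/s): [136.94, 136.94, 172.46, 180, 180, 180].

### API

Orientations are given as [roll, pitch, yaw] about the fixed x, y, z axes, in that order (R = Rz(yaw) Ry(pitch) Rx(roll)).
In Python, from plant import r, capture, camera_model, job gives the robot as it stands.
- The arm moves only by the tool drive_tool, never from a script. Its argument "increments" is a list that holds one entry, the list of rows, each a list of 5 numbers: the gripper's target within -1 to 1 (fully open at 1, half-way at 0, shut at -1), then the shift along the tool's x, y, z scaled (see below), then the turn about the tool's z scaled (see below). In form: [[[gripper, tx, ty, tz, roll], ...]]. A call has 1 to 5 rows; each row is the pose to reach, as a shift and turn from the pose commanded when the call began, along the tool's axes at that moment, turning the shorter way round; what a row does not reach only later rows make up. The controller multiplies each number of a shift by 120 mm and each number of a turn by 360 degrees. A row lasts 1/8 s, in which the tool goes at most 62.5 mm and 10.7 degrees, less where a joint would pass 70% of its speed; a pose out of reach is approached as far as the arm can. A call with a number of a shift or a turn outside -1 to 1 is refused whole. A call with a gripper value outside its range is refused whole. The fingers move at their own pace and stop on an object; "squeeze" is the grip in N (left out, the last holds). Time passes only in rows, so rows that repeat a pose let the fingers close. It gives the time, the measured TCP pose, the force, the opening and the grip force at its end, in the units of the state.
- r.get_state(): the state, without advancing time (a new reading comes with each control period).
- capture(name): name is "scene" or "top" or "wrist"; returns the picture (420x560x3 uint8, red, green, blue); there is no depth.
- camera_model(name): a dict with "camera_matrix" (3x3 intrinsics, pixels), "rvec" (rotation vector, rad) and "tvec" (3), from world to camera coordinates, as OpenCV has them. Camera axes: x right, y down, z forward; pixel columns grow to the right and rows downward; lengths in m; the calibration is good to about 2 mm. A picture is of the moment at which its call begins: read the wrist's pose just before it. camera_model takes no time and is no camera call; for the wrist camera it gives the pose at the moment of the call.
- job.close_job(): hands the job in; it is judged then, once.
The state is a dict: "time_s": time; "joints": joint angles; "qd": joint speeds; "joint_torque": joint torques, N m; "tcp_pos": TCP position; "eef_rot": TCP orientation; "contact_force": force on the tool from outside, world axes, zero at the start; "moment": the same for the moment, N m; "gripper_width": finger opening in m; "gripper_force": force on a finger pad.
Only numpy, scipy, OpenCV 4.12 (cv2) and the standard library are available. Lean on these libraries where they do the work, as an engineer would, in place of code of your own. Each camera call takes 0.05 s, during which the arm holds its last target. There are 200 camera calls.

## Working session

There is one attempt and no reset: what is moved stays moved. The work goes in short steps, Python scripts to look and compute and a tool call to move; the robot and the scene stay as the last step left them, time stands still between calls to the robot, and variables do not carry over. Pictures are saved under pics/ and viewed, at most 10 in all, crops included, and the job is handed in when it is done.

Besides the shell and the picture viewer there is one more tool, called after "Emit:" as name(argument=value, ...), one argument or row to a line, values as JSON. drive_tool: Moves the arm, as the interface text tells. Its arguments: {"type":"object","properties":{"increments":{"type":"array"},"squeeze":{"type":"number"}},"required":["increments"]}

```bash
mkdir -p pics
cat > h.py <<'E'
import numpy as np, cv2
from plant import r, capture, camera_model, job
def ray(cm,uv,z):
    K=np.array(cm["camera_matrix"]);R=cv2.Rodrigues(np.array(cm["rvec"],float))[0];t=np.array(cm["tvec"],float).ravel()
    d=R.T@np.linalg.inv(K)@np.array([uv[0],uv[1],1.]);c=-R.T@t
    return c+d*(z-c[2])/d[2]
E
python3 - <<'E'
from h import *
s=r.get_state(); print({k:np.round(s[k],4).tolist() for k in s})
for n in("top","scene"):
    im=capture(n);cm=camera_model(n);cv2.imwrite(f"pics/{n}0.png",im[...,::-1]);np.save(n,im)
    hsv=cv2.cvtColor(im,cv2.COLOR_RGB2HSV)
    m=cv2.inRange(hsv,(40,70,30),(90,255,255))
    k,l,st,ce=cv2.connectedComponentsWithStats(m)
    for i in range(1,k):
        if st[i,4]>40: print(n,st[i],ce[i].round(1),ray(cm,ce[i],.047).round(4))
E
```

```text
{'time_s': 0.0, 'joints': [81.0791, 20.5905, 0.6342, -0.0201, -70.1352, -16.506], 'qd': [-0.0169, 0.0717, 0.063, 0.0023, -0.0959, 0.0318], 'joint_torque': [-0.002, -58.2716, 29.3055, 6.9969, 0.007, -0.0002], 'tcp_pos': [0.2896, 0.6092, 0.2366], 'eef_rot': [179.9068, -0.0079, -25.4337], 'contact_force': [0.861, -0.5513, -0.0992], 'moment': [-0.0464, 0.0014, 0.0292], 'gripper_force': 0.0, 'gripper_width': 0.0881}
```

View pics/top0.png

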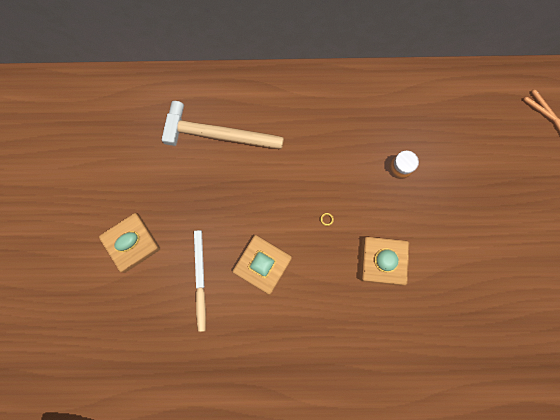

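View pics/scene0.png

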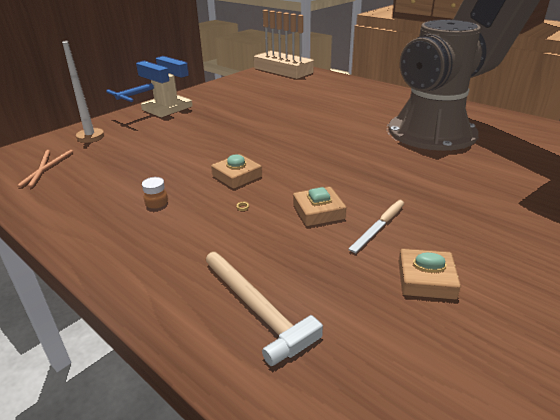

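The top view shows the oval stone at about (126,241), the square at (262,264) and the round at (387,260). The file lies at about (200,280), the ring at (327,219), and the hammer and jar are beyond the blocks. My colour mask was too strict, so I'll loosen it.

Run:
```python
from h import *
P={}
for n in("top","scene"):
    im=np.load(n+".npy");cm=camera_model(n)
    hsv=cv2.cvtColor(im,cv2.COLOR_RGB2HSV)
    print(n,hsv[260,387] if n=="top" else hsv[262,430])
    m=cv2.inRange(hsv,(55,35,40),(95,255,255))
    k,l,st,ce=cv2.connectedComponentsWithStats(m)
    for i in range(1,k):
        if 60<st[i,4]<2000:
            ys,xs=np.where(l==i); p=ray(cm,ce[i],.045)
            pts=np.array([ray(cm,(x,y),.045)[:2] for x,y in zip(xs,ys)])
            w,v=np.linalg.eigh(np.cov(pts.T))
            print(st[i],ce[i].round(1),p.round(4),"sd",np.sqrt(w).round(4),"major axis deg",np.degrees(np.arctan2(v[1,1],v[0,1])).round(1))
cm=camera_model("top")
for nm,uv in dict(fileend=(198,231),filehandle=(201,330),ring=(327,219),jar=(405,165),hh=(172,125),hend=(283,143)).items(): print(nm,ray(cm,uv,.01).round(3))
```

```text
top [ 72  46 224]
[115 233  22  18 277] [125.6 241.1] [0.5576 0.2569 0.045 ] sd [0.0069 0.0112] major axis deg 119.8
[377 250  21  21 342] [387.1 260. ] [ 0.5154 -0.2287  0.045 ] sd [0.0095 0.0098] major axis deg 117.7
[250 252  24  24 341] [261.8 263.7] [0.5119 0.0032 0.045 ] sd [0.0097 0.0098] major axis deg -146.8
scene [ 75  55 153]
[228 155  17  11 154] [235.6 160.1] [ 0.5229 -0.2206  0.045 ] sd [0.0095 0.0141] major axis deg 53.3
[309 187  21  15 222] [318.8 194.3] [0.5201 0.0101 0.045 ] sd [0.01   0.0131] major axis deg 45.0
[416 253  29  16 369] [430.3 260.3] [0.5654 0.2633 0.045 ] sd [0.0096 0.0115] major axis deg 135.7
fileend [0.58  0.128 0.01 ]
filehandle [0.392 0.119 0.01 ]
ring [ 0.599 -0.125  0.01 ]
jar [ 0.707 -0.286  0.01 ]
hh [0.799 0.185 0.01 ]
hend [ 0.757 -0.042  0.01 ]
```

Emit:
drive_tool(
  increments=[
    [[-1,0.4,0.46,0,0],[-1,0.78,0.92,0,0],[-1,0.78,0.92,0,0],[-1,0.78,0.92,0,0]],
  ],
  squeeze=10,
)

```text
time_s: 0.6
tcp_pos: [0.3274, 0.4688, 0.2381]
eef_rot: [-180.0, 0.0, -25.5]
contact_force: [0.8, 0.8, -0.7]
gripper_width: 0.0531
gripper_force: 0.0
```

Emit:
drive_tool(
  increments=[
    [[-1,0.4,0.46,0,0],[-1,0.78,0.92,0,0],[-1,0.78,0.92,0,0],[-1,0.78,0.92,0,0]],
  ],
)

```text
time_s: 1.1
tcp_pos: [0.3645, 0.33, 0.2378]
eef_rot: [-180.0, -0.0, -25.5]
contact_force: [-0.2, 0.3, 0.3]
gripper_width: 0.0134
gripper_force: 0.0
```

Emit:
drive_tool(
  increments=[
    [[-1,0.4,0.46,0,0],[-1,0.78,0.92,0,0],[-1,0.78,0.92,0,0],[-1,0.78,0.92,0,0]],
  ],
)

```text
time_s: 1.6
tcp_pos: [0.4019, 0.1904, 0.2377]
eef_rot: [-180.0, -0.0, -25.5]
contact_force: [-0.1, 0.8, 0.5]
gripper_width: 0.0007
gripper_force: 0.0
```

Emit:
drive_tool(
  increments=[
    [[-1,0.4,0.46,0,0],[-1,0.78,0.92,0,0],[-1,0.78,0.92,0,0],[-1,0.78,0.92,0,0]],
  ],
)

```text
time_s: 2.1
tcp_pos: [0.4393, 0.0505, 0.2374]
eef_rot: [180.0, 0.0, -25.5]
contact_force: [0.3, 0.3, -0.3]
gripper_width: 0.0005
gripper_force: 0.0
```

Emit:
drive_tool(
  increments=[
    [[-1,0.4,0.46,0,0],[-1,0.78,0.92,0,0],[-1,0.78,0.92,0,0],[-1,0.78,0.92,0,0]],
  ],
)

```text
time_s: 2.6
tcp_pos: [0.4766, -0.0894, 0.2371]
eef_rot: [180.0, 0.0, -25.5]
contact_force: [-0.6, -0.3, -0.6]
gripper_width: 0.001
gripper_force: 0.0
```

Emit:
drive_tool(
  increments=[
    [[-1,0.4,0.45,0,0],[-1,0.79,0.91,0,0],[-1,0.79,0.91,0,0],[-1,0.79,0.91,0.4,0],[-1,0.79,0.91,0.6,0]],
  ],
)

```text
time_s: 3.22
tcp_pos: [0.514, -0.2272, 0.1633]
eef_rot: [180.0, 0.1, -25.4]
contact_force: [-0.7, 0.4, 0.2]
gripper_width: 0.0006
gripper_force: 0.0
```

Run:
```python
from h import *
print(r.get_state()["tcp_pos"])
a=capture("wrist");b=capture("scene")
cv2.imwrite("pics/c1.png",np.hstack([a,b[80:280,130:410].repeat(1,0)] if 0 else [cv2.resize(a,(400,300)),cv2.resize(b[60:270,130:410],(400,300))])[...,::-1])
```

```text
[ 0.51395219 -0.22721588  0.1632618 ]
```

View pics/c1.png

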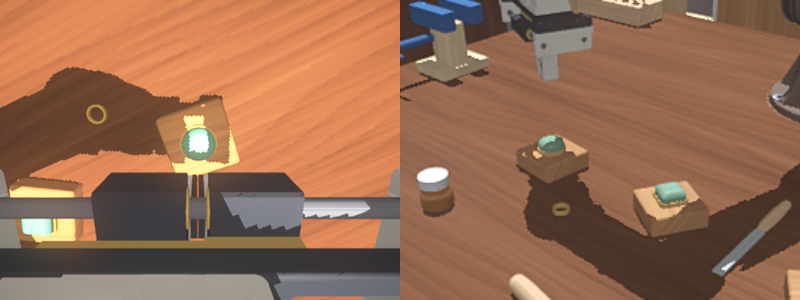

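The wrist view shows the round stone at about (277,200) in full-resolution pixels, just ahead of the closed fingertips. The scene view shows the gripper above the round block. I'll cross-check the stone's position with a wrist ray.

```bash
cat >> h.py <<'E'
def wr(z=.048):
    s=r.get_state();cm=camera_model("wrist");im=capture("wrist")
    hsv=cv2.cvtColor(im,cv2.COLOR_RGB2HSV);m=cv2.inRange(hsv,(55,20,30),(100,255,255))
    m=cv2.morphologyEx(m,cv2.MORPH_CLOSE,np.ones((9,9)));k,l,st,ce=cv2.connectedComponentsWithStats(m)
    print("tcp",s["tcp_pos"].round(4) if hasattr(s["tcp_pos"],"round") else s["tcp_pos"])
    for i in range(1,k):
        if st[i,4]>200: print(st[i],ray(cm,ce[i],z).round(4), "bboxc",ray(cm,st[i,:2]+st[i,2:4]/2,z).round(4))
    return im
E
python3 -c "from h import *;wr()"
```

```text
tcp [ 0.5132 -0.227   0.1627]
[255 178  45  44 947] [ 0.5207 -0.2309  0.048 ] bboxc [ 0.5181 -0.2309  0.048 ]
[ 29 306  45  23 914] [ 0.5078 -0.0007  0.048 ] bboxc [0.5066 0.     0.048 ]
```

Emit:
drive_tool(
  increments=[
    [[-1,0.02,0.01,0.3,0],[-1,0.02,0.01,0.6,0],[-1,0.02,0.01,0.75,0],[-1,0.02,0.01,0.78,0],[-1,0.02,0.01,0.78,0]],
  ],
)

```text
time_s: 4.0
tcp_pos: [0.5171, -0.2309, 0.0733]
eef_rot: [-180.0, -0.1, -25.4]
contact_force: [-0.6, -1.0, 0.4]
gripper_width: 0.0004
gripper_force: 0.0
```

Emit:
drive_tool(
  increments=[
    [[-1,0,0,0.015,0],[-1,0,0,0.03,0],[-1,0,0,0.045,0],[-1,0,0,0.06,0],[-1,0,0,0.06,0]],
  ],
)

```text
time_s: 4.62
tcp_pos: [0.5157, -0.2314, 0.0646]
eef_rot: [180.0, 0.0, -25.4]
contact_force: [-0.5, -0.0, 0.6]
gripper_width: 0.0005
gripper_force: 0.0
```

Emit:
drive_tool(
  increments=[
    [[-1,0,0,0.01,0],[-1,0,0,0.02,0],[-1,0,0,0.03,0],[-1,0,0,0.04,0],[-1,0,0,0.04,0]],
  ],
)

```text
time_s: 5.25
tcp_pos: [0.5158, -0.2314, 0.06]
eef_rot: [180.0, 0.0, -25.4]
contact_force: [-0.3, -0.5, 0.4]
gripper_width: 0.0007
gripper_force: 0.5
```

Emit:
drive_tool(
  increments=[
    [[-1,0,0,0.008,0],[-1,0,0,0.016,0],[-1,0,0,0.016,0]],
  ],
)

```text
time_s: 5.62
tcp_pos: [0.5159, -0.2313, 0.058]
eef_rot: [180.0, 0.0, -25.4]
contact_force: [-0.2, -0.3, 2.8]
gripper_width: 0.0007
gripper_force: 0.8
```

Emit:
drive_tool(
  increments=[
    [[-1,0,0,0.008,0],[-1,0,0,0.016,0],[-1,0,0,0.016,0]],
  ],
)

```text
time_s: 6.0
tcp_pos: [0.5159, -0.2313, 0.056]
eef_rot: [180.0, 0.0, -25.4]
contact_force: [-0.3, 1.0, 1.4]
gripper_width: 0.0008
gripper_force: 0.7
```

Emit:
drive_tool(
  increments=[
    [[-1,0,0,0.008,0],[-1,0,0,0.016,0],[-1,0,0,0.016,0]],
  ],
)

```text
time_s: 6.38
tcp_pos: [0.5159, -0.2313, 0.0544]
eef_rot: [180.0, -0.0, -25.4]
contact_force: [-1.9, 1.2, 5.2]
gripper_width: 0.0004
gripper_force: 2.6
```

Emit:
drive_tool(
  increments=[
    [[-1,0,0,0.008,0],[-1,0,0,0.008,0],[-1,0,0,0.008,0]],
  ],
)

```text
time_s: 6.75
tcp_pos: [0.516, -0.2314, 0.0537]
eef_rot: [180.0, -0.0, -25.4]
contact_force: [-1.1, 0.5, 8.0]
gripper_width: 0.0005
gripper_force: 3.7
```

Emit:
drive_tool(
  increments=[
    [[-1,0,0,-0.2,0],[-1,0,0,-0.6,0],[-1,0,0,-0.8,0],[-1,0,0,-0.8,0]],
  ],
)

```text
time_s: 7.25
tcp_pos: [0.5171, -0.2315, 0.1512]
eef_rot: [-179.9, -0.2, -25.4]
contact_force: [-0.0, -0.4, -0.6]
gripper_width: 0.0003
gripper_force: 0.0
```

Emit:
drive_tool(
  increments=[
    [[-1,-0.18,-0.48,0,0],[-1,-0.36,-0.955,0,0],[-1,-0.36,-0.955,0,0]],
  ],
)

```text
time_s: 7.62
tcp_pos: [0.5259, -0.106, 0.1482]
eef_rot: [180.0, 0.1, -25.2]
contact_force: [0.4, -1.0, 0.2]
gripper_width: 0.0006
gripper_force: 0.0
```

Emit:
drive_tool(
  increments=[
    [[-1,-0.18,-0.48,0,0],[-1,-0.36,-0.955,0,0],[-1,-0.36,-0.955,0,0]],
  ],
)

```text
time_s: 8.0
tcp_pos: [0.5364, 0.0155, 0.1483]
eef_rot: [180.0, 0.0, -25.2]
contact_force: [-0.4, -0.7, -0.1]
gripper_width: 0.0007
gripper_force: 0.0
```

Emit:
drive_tool(
  increments=[
    [[-1,-0.18,-0.48,0,0],[-1,-0.36,-0.955,0,0],[-1,-0.36,-0.955,0,0]],
  ],
)

```text
time_s: 8.38
tcp_pos: [0.5467, 0.1369, 0.1481]
eef_rot: [180.0, 0.0, -25.3]
contact_force: [-0.4, -0.6, -0.1]
gripper_width: 0.0008
gripper_force: 0.0
```

Emit:
drive_tool(
  increments=[
    [[-1,-0.18,-0.48,0,0],[-1,-0.36,-0.955,0,0],[-1,-0.36,-0.955,0,0],[-1,-0.36,-0.955,0,0]],
  ],
)

```text
time_s: 8.88
tcp_pos: [0.5563, 0.2554, 0.1481]
eef_rot: [179.9, 0.1, -25.5]
contact_force: [0.6, -0.4, 0.4]
gripper_width: 0.0006
gripper_force: 0.0
```

Run:
```python
from h import *
a=wr()
b=capture("scene")
cv2.imwrite("pics/c2.png",np.hstack([cv2.resize(a,(400,300)),cv2.resize(b[100:310,210:490],(400,300))])[...,::-1])
```

```text
tcp [0.5563 0.2554 0.1481]
[ 251  185   41   50 1151] [0.5604 0.2589 0.048 ] bboxc [0.5598 0.2573 0.048 ]
```

View pics/c2.png

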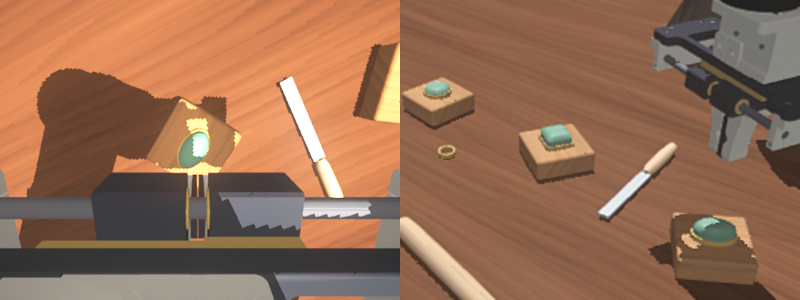

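The round stone sits low in its bezel and its block is undisturbed. The wrist view puts the oval stone at about (0.559, 0.257), so I'll go down there.

Emit:
drive_tool(
  increments=[
    [[-1,0.01,-0.02,0.3,0],[-1,0.01,-0.02,0.55,0],[-1,0.01,-0.02,0.63,0],[-1,0.01,-0.02,0.68,0],[-1,0.01,-0.02,0.68,0]],
  ],
)

```text
time_s: 9.6
tcp_pos: [0.5591, 0.2584, 0.0683]
eef_rot: [-180.0, -0.0, -25.4]
contact_force: [-0.9, -0.3, 0.2]
gripper_width: 0.0004
gripper_force: 0.0
```

Emit:
drive_tool(
  increments=[
    [[-1,0,0,0.01,0],[-1,0,0,0.02,0],[-1,0,0,0.03,0],[-1,0,0,0.04,0],[-1,0,0,0.04,0]],
  ],
)

```text
time_s: 10.22
tcp_pos: [0.5587, 0.2585, 0.0627]
eef_rot: [180.0, 0.0, -25.4]
contact_force: [0.6, 0.4, -0.7]
gripper_width: 0.0002
gripper_force: 0.0
```

Emit:
drive_tool(
  increments=[
    [[-1,0,0,0.008,0],[-1,0,0,0.016,0],[-1,0,0,0.025,0],[-1,0,0,0.025,0]],
  ],
)

```text
time_s: 10.72
tcp_pos: [0.5588, 0.2586, 0.0599]
eef_rot: [-180.0, -0.0, -25.4]
contact_force: [-0.2, -0.4, 1.6]
gripper_width: 0.0005
gripper_force: 0.9
```

Emit:
drive_tool(
  increments=[
    [[-1,0,0,0.008,0],[-1,0,0,0.016,0],[-1,0,0,0.025,0],[-1,0,0,0.033,0],[-1,0,0,0.033,0]],
  ],
)

```text
time_s: 11.35
tcp_pos: [0.5588, 0.2585, 0.0558]
eef_rot: [-180.0, -0.0, -25.4]
contact_force: [-0.1, 0.4, 0.9]
gripper_width: 0.0007
gripper_force: 0.7
```

Emit:
drive_tool(
  increments=[
    [[-1,0,0,0.008,0],[-1,0,0,0.016,0],[-1,0,0,0.016,0]],
  ],
)

```text
time_s: 11.72
tcp_pos: [0.5588, 0.2586, 0.0542]
eef_rot: [-180.0, -0.0, -25.4]
contact_force: [-0.7, -1.3, 5.9]
gripper_width: 0.0005
gripper_force: 2.8
```

Emit:
drive_tool(
  increments=[
    [[-1,0,0,0.007,0],[-1,0,0,0.007,0],[-1,0,0,0.007,0]],
  ],
)

```text
time_s: 12.1
tcp_pos: [0.5589, 0.2585, 0.0537]
eef_rot: [-180.0, -0.0, -25.4]
contact_force: [-2.4, -0.5, 6.9]
gripper_width: 0.0004
gripper_force: 3.7
```

Emit:
drive_tool(
  increments=[
    [[-1,0,0,-0.2,0],[-1,0,0,-0.6,0],[-1,0,0,-0.8,0],[-1,0,0,-0.8,0]],
  ],
)

```text
time_s: 12.6
tcp_pos: [0.5596, 0.2592, 0.1512]
eef_rot: [-179.8, -0.1, -25.4]
contact_force: [0.1, -0.1, 0.3]
gripper_width: 0.0004
gripper_force: 0.0
```

Emit:
drive_tool(
  increments=[
    [[-1,0.1,0.35,0,0],[-1,0.19,0.7,0,0],[-1,0.19,0.7,0,0]],
  ],
)

```text
time_s: 12.98
tcp_pos: [0.5417, 0.1702, 0.148]
eef_rot: [179.9, 0.1, -25.6]
contact_force: [0.4, -0.8, -0.3]
gripper_width: 0.0007
gripper_force: 0.0
```

Emit:
drive_tool(
  increments=[
    [[-1,0.1,0.35,0,0],[-1,0.19,0.7,0,0],[-1,0.19,0.7,0,0]],
  ],
)

```text
time_s: 13.35
tcp_pos: [0.5267, 0.0854, 0.1483]
eef_rot: [179.9, 0.1, -25.6]
contact_force: [-0.3, 0.4, 0.5]
gripper_width: 0.0006
gripper_force: 0.0
```

Emit:
drive_tool(
  increments=[
    [[-1,0.1,0.35,0,0],[-1,0.19,0.7,0,0],[-1,0.19,0.7,0,0],[-1,0.19,0.7,0,0]],
  ],
)

```text
time_s: 13.85
tcp_pos: [0.5128, 0.0022, 0.1488]
eef_rot: [180.0, 0.0, -25.4]
contact_force: [0.7, 0.4, 0.2]
gripper_width: 0.0005
gripper_force: 0.0
```

Run:
```python
from h import *
a=wr()
b=capture("scene")
cv2.imwrite("pics/c3.png",np.hstack([cv2.resize(a,(400,300)),cv2.resize(b[100:310,210:490],(400,300))])[...,::-1])
```

```text
tcp [0.5128 0.0022 0.1488]
[533  47  27  56 963] [ 0.5209 -0.2106  0.048 ] bboxc [ 0.522  -0.2107  0.048 ]
[ 253  189   45   45 1358] [0.5149 0.0038 0.048 ] bboxc [0.5138 0.002  0.048 ]
```

View pics/c3.png

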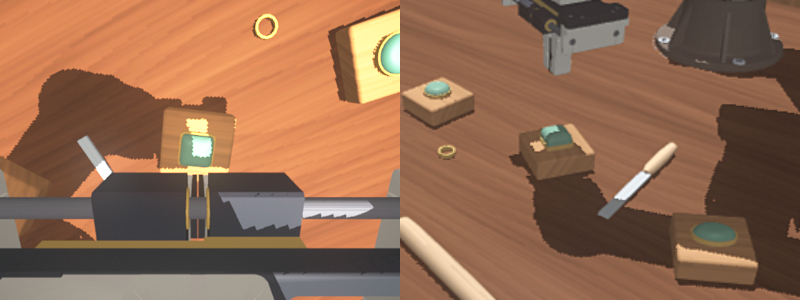

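The oval stone is now low in its bezel too. The tool is over the square stone, within about 1–2 mm of its centre.

Emit:
drive_tool(
  increments=[
    [[-1,0.01,0,0.3,0],[-1,0.01,0,0.55,0],[-1,0.01,0,0.63,0],[-1,0.01,0,0.68,0],[-1,0.01,0,0.68,0]],
  ],
)

```text
time_s: 14.58
tcp_pos: [0.5139, 0.0014, 0.0679]
eef_rot: [-180.0, -0.0, -25.4]
contact_force: [0.6, 0.5, 1.0]
gripper_width: 0.0002
gripper_force: 0.0
```

Emit:
drive_tool(
  increments=[
    [[-1,0,0,0.01,0],[-1,0,0,0.02,0],[-1,0,0,0.03,0],[-1,0,0,0.04,0],[-1,0,0,0.04,0]],
  ],
)

```text
time_s: 15.2
tcp_pos: [0.5133, 0.001, 0.0626]
eef_rot: [180.0, 0.0, -25.4]
contact_force: [-0.8, -0.2, 0.1]
gripper_width: 0.0005
gripper_force: 0.0
```

Emit:
drive_tool(
  increments=[
    [[-1,0,0,0.008,0],[-1,0,0,0.016,0],[-1,0,0,0.025,0],[-1,0,0,0.025,0]],
  ],
)

```text
time_s: 15.7
tcp_pos: [0.5134, 0.001, 0.0597]
eef_rot: [-180.0, -0.0, -25.4]
contact_force: [0.0, -0.3, 1.4]
gripper_width: 0.0008
gripper_force: 0.5
```

Emit:
drive_tool(
  increments=[
    [[-1,0,0,0.008,0],[-1,0,0,0.016,0],[-1,0,0,0.025,0],[-1,0,0,0.033,0],[-1,0,0,0.033,0]],
  ],
)

```text
time_s: 16.32
tcp_pos: [0.5134, 0.0011, 0.0556]
eef_rot: [180.0, 0.0, -25.4]
contact_force: [-0.4, -0.8, 0.0]
gripper_width: 0.0003
gripper_force: 0.3
```

Emit:
drive_tool(
  increments=[
    [[-1,0,0,0.008,0],[-1,0,0,0.016,0],[-1,0,0,0.016,0]],
  ],
)

```text
time_s: 16.7
tcp_pos: [0.5135, 0.001, 0.0541]
eef_rot: [180.0, -0.0, -25.4]
contact_force: [-2.3, -0.3, 6.4]
gripper_width: 0.0006
gripper_force: 3.4
```

Emit:
drive_tool(
  increments=[
    [[-1,0,0,0.006,0],[-1,0,0,0.006,0],[-1,0,0,0.006,0]],
  ],
)

```text
time_s: 17.08
tcp_pos: [0.5135, 0.001, 0.0536]
eef_rot: [-180.0, -0.0, -25.4]
contact_force: [-2.6, 0.2, 8.5]
gripper_width: 0.0006
gripper_force: 4.3
```

Emit:
drive_tool(
  increments=[
    [[-1,0,0,-0.2,0],[-1,0,0,-0.6,0],[-1,0,0,-1,0],[-1,0,0,-1,0]],
  ],
)

```text
time_s: 17.58
tcp_pos: [0.5156, 0.0017, 0.1768]
eef_rot: [-179.7, -0.3, -25.4]
contact_force: [0.4, 0.2, -1.3]
gripper_width: 0.0005
gripper_force: 0.0
```

Emit:
drive_tool(
  increments=[
    [[-1,0,-0.3,-0.5,0],[-1,0,-0.6,-0.5,0],[-1,0,-0.9,-0.5,0],[-1,0,-0.9,-0.5,0]],
  ],
)

```text
time_s: 18.08
tcp_pos: [0.5601, 0.1003, 0.2315]
eef_rot: [179.9, 0.1, -25.3]
contact_force: [-0.5, -0.4, 0.1]
gripper_width: 0.0005
gripper_force: 0.0
```

Run:
```python
from h import *
b=capture("scene")
cv2.imwrite("pics/c4.png",cv2.resize(b[100:370,110:470],(800,600))[...,::-1])
```

```text
(no output)
```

View pics/c4.png

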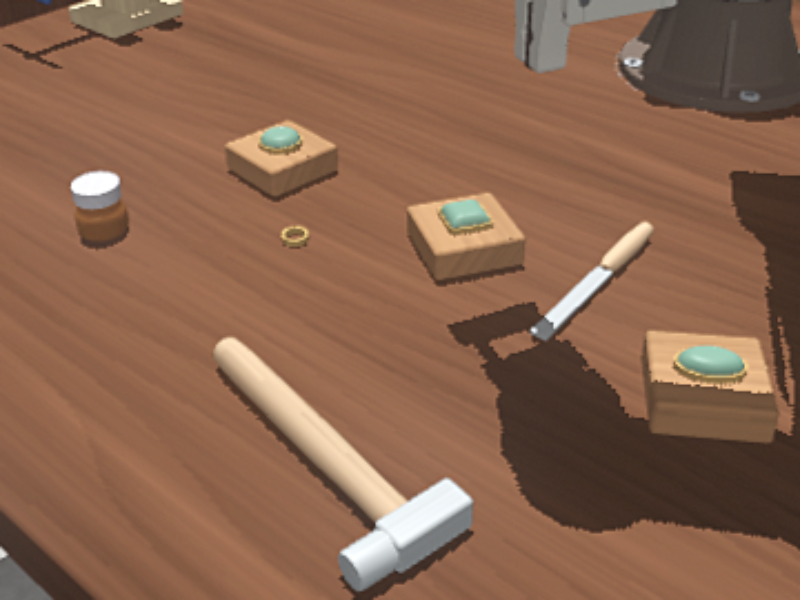

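All three stones sit low in their bezels at (280,137), (465,213) and (710,360). The blocks lie flat, the other things look unmoved, and the gripper is clear.

```bash
python3 -c "
from plant import job
print(job.close_job())"
```

```text
the job is handed in; nothing more can be done
None
```

I pressed the round, oval and square stones home in that order at about 7–8.5 N each, well under the 20 N limit. The last picture shows the blocks flat and the other things unmoved, and the job is handed in; the hand-in gave no verdict.

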